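# Weigh the coffee and pack the guest-room tea caddy

## Task

Restock the dark wooden caddy on this tea station. Check-weigh the round coffee tin before it goes in: stand it gently in the middle of the scale's pan, let go and give the pan a moment to settle. Then pack the coffee tin, the tea carton and the oblong white canister together in the caddy, all three standing upright on its floor, and leave the mug, the tumbler, the little cup and the milk pot where they stand.

Things in the scene. Friction and masses are not known exactly. Their poses are not given: they have to be found in the camera images.
- caddy: Open dark wooden box, no lid, heavy and immovable: 136 (own x) x 132 (own y) x 34 mm high outside, walls and floor 6 mm, so 124 x 120 mm inside, 28 mm deep. Origin: centre of its underside on the table; z up. The goods stand taller than its walls and fill it with about 10 mm to spare: carton along one wall (110 along caddy y), tin and canister beside it in a row along y, the canister's 60 mm along caddy x.
- caddy_floor (a point): Centre of the caddy's inner floor, 6 mm above the table.
- scale: White spring kitchen scale, immovable: base 130 x 120 x 36 mm with a round steel pan, diameter 110 mm, above it. Origin: centre of its underside on the table; z up.
- pan_top (a point): Centre of the pan's top face, 60 mm above the table when unloaded; it sinks with the pan.
- scale_pan (a joint): How far the pan is pressed down, in m: 0 empty, stop at 0.014. The spring is about 400 N/m (preload about 0.2 N), damped; the coffee tin sinks it about 4 to 9 mm. The pan does not tilt.
- coffee_tin: Round plain steel tin, upright, diameter 64, height 94 mm, 0.18 to 0.36 kg. Origin: centre of its underside; z up its axis.
- tea_carton: Stiff brown cardboard tea carton, upright, 50 (own x) x 110 (own y) x 56 mm high, about 0.12 kg. Origin: centre of its underside.
- canister: Oblong white canister with a closed top, upright, 60 (own x) x 46 (own y) x 94 mm high, about 0.25 kg. Origin: centre of its underside.
- mug: Bystander: white mug, radius 36, height 90 mm, handle towards its own +y reaching about 70 mm from the axis. Origin: centre of its underside.
- tumbler: Bystander: clear glass tumbler, radius 34, height 100 mm. Origin: centre of its underside.
- milk_pot: Bystander: small white lidded pot, radius 22, height 62 mm, standing only about 10 to 16 mm from the side of the coffee tin at the start. Origin: centre of its underside.
- espresso_cup: Bystander: small white handleless cup, radius 26, height 55 mm. Origin: centre of its underside.
Mind the look-alikes: they are no part of the job. Leave any green or red look-alike of the canister alone.

How it is judged:
On the way:
1. the coffee tin stands upright on the pan, its axis within 15 mm of the middle, let go, the pan sunk and still for half a second (horizontal distance between coffee_tin and pan_top below 0.015 m and angle between coffee_tin's own z axis and vertical below 0.06 rad and value of joint scale_pan above 0.003 m and velocity of joint scale_pan between -0.01 and 0.01 m/s and contact force between coffee_tin and scale above 1 N and contact force between each of coffee_tin, scale and the fingers below 0.05 N and contact force between scale and the arm below 0.05 N), for 0.5 s.
At the end, for the whole second after the job is handed in: Coffee tin, tea carton and canister all stand inside the caddy: undersides within 4 mm of its floor, upright within about 3.5 degrees, centres within its inner walls, released and at rest; mug, tumbler, espresso cup and milk pot upright and within 30 mm of where they were (x of coffee_tin in the frame of caddy between -0.032 and 0.032 m and y of coffee_tin in the frame of caddy between -0.03 and 0.03 m and z of each of coffee_tin, tea_carton, canister in the frame of caddy_floor below 0.004 m and angle between each of coffee_tin, tea_carton, canister's own z axis and vertical below 0.06 rad and linear speed of each of coffee_tin, tea_carton, canister below 0.01 m/s and contact force between each of coffee_tin, tea_carton, canister and the fingers below 0.05 N and x of tea_carton in the frame of caddy between -0.038 and 0.038 m and y of tea_carton in the frame of caddy between -0.036 and 0.036 m and x of canister in the frame of caddy between -0.041 and 0.041 m and y of canister in the frame of caddy between -0.039 and 0.039 m and distance of each of mug, tumbler, milk_pot, espresso_cup from where it was at the start of the episode below 0.03 m and angle between each of mug, tumbler, milk_pot, espresso_cup's own z axis and vertical below 0.1 rad); the robot touches nothing.
It fails at once if the tin is banged or pushed hard onto the scale (over 25 N) (contact force between coffee_tin and scale above 25 N).
It fails at once if the mug is pushed more than 30 mm or tipped (distance of mug from where it was at the start of the episode above 0.03 m or angle between mug's own z axis and vertical above 0.4 rad).
It fails at once if the tumbler is pushed more than 30 mm or tipped (distance of tumbler from where it was at the start of the episode above 0.03 m or angle between tumbler's own z axis and vertical above 0.4 rad).
It fails at once if the milk pot is pushed more than 30 mm or tipped (distance of milk_pot from where it was at the start of the episode above 0.03 m or angle between milk_pot's own z axis and vertical above 0.4 rad).
It fails at once if the espresso cup is pushed more than 30 mm or tipped (distance of espresso_cup from where it was at the start of the episode above 0.03 m or angle between espresso_cup's own z axis and vertical above 0.4 rad).
It also fails if it takes over 72 s, if anything falls off the work surface, if the arm or the gripper's body presses on something with over 40 N, if the wrist force passes 120 N, or if a joint passes its speed limit or range.

## Robot

A 6-joint arm with a two-finger parallel gripper is mounted at the origin on the work surface. World frame = base frame: x ahead of the robot, y to its left, z up, the work surface at z = 0. Lengths are in m, angles in rad, forces in N, time in s.
With the tool pointing down it reaches from about 0.35 to 0.8 m from the base axis. Payload 7.3 kg.
Tool frame: the origin (TCP) lies midway between the tips of the shut fingers; the grasp point (between the pads) lies 19 mm behind it; z points along the fingers, y is the line along which they close (so a half turn about z gives the same grasp; the last joint's range is limited). The gripper opens to 85 mm and grips with 20 to 120 N. Pads are 22 mm wide; open, the fingers measure 114 mm over their backs; the gripper's body (76 mm by 85 mm) begins 54 mm behind the grasp point. The pads swing forward as they close: fully open they stand 13 mm farther back than shut.
Start: joints at [-1.438, 0.342, 1.524, -0, 1.275, -0.146], TCP at [0.145, -0.505, 0.231] pointing down, gripper open.
Joint ranges: [-2.53, 2.53], [-0.77, 2.02], [0.04, 2.7], [-1, 4.14], [0.28, 2.66], [-3.11, 3.11]. Speed limits (rad/s): [2.57, 2.57, 3.14, 3.14, 3.14, 3.14].

## Interface

Orientations are given as a rotation vector (axis times angle).
In Python, from rig import get_obs, cams, job, spotter gives the robot as it stands.
- The arm moves only by the tool apply_moves, never from a script. Its argument "steps" is a list of rows, each a list of 5 numbers: the shift along the world's x, y, z in m, then the turn about the world's z in degrees, then the opening, from 0 (shut) to 1 (fully open). A call has exactly 10 rows; each row shifts and turns the commanded pose from where the row before left it; what a row does not reach is not made up. A row lasts 1/8 s, in which the tool goes at most 62.5 mm and 10.7 degrees, less where a joint would pass 70% of its speed; a pose out of reach is approached as far as the arm can. A call is refused whole if a number of a shift passes 0.0625 or a number of a turn 10.7, either way. A call with a gripper value outside its range is refused whole. The fingers move at their own pace and stop on an object; "newtons" is the grip in N (left out, the last holds). Time passes only in rows, so rows that do not move let the fingers close, or fill a call up. It gives the time, the measured TCP pose, the force, the opening and the grip force at its end, in the units of the state.
- get_obs(): the state, without advancing time (a new reading comes with each control period).
- cams.read_camera(name): name is "scene" or "top" or "wrist"; returns (picture, depth): 384x512x3 uint8, red, green, blue; 384x512 float32, m along the optical axis (not along the pixel's ray), 0 where there is no reading.
- cams.camera_info(name): a dict with "vertical_fov" (degrees; the focal length in pixels is half the picture's height over the tangent of half this angle, whatever the lens; pixels are square), "cx", "cy" (the principal point, pixels), "R" (3x3) and "t" (3): a world point X has camera coordinates R X + t. Camera axes: x right, y down, z forward; pixel columns grow to the right and rows downward; lengths in m; the calibration is good to about 2 mm. A picture is of the moment at which its call begins: read the wrist's pose just before it. camera_info takes no time and is no camera call; for the wrist camera it gives the pose at the moment of the call.
- job.sign_off(): hands the job in; it is judged then, once.
Trained networks look in the newest picture that a camera, given by its name, has taken for a name from the list of things; names that differ only in an ending like _2 or _b are one class to them, and where a whole thing is asked for, a point or a joint stands for the part that bears it (a point fixed in the world has none). Each returns a list of dicts, best first, with "conf" (0 to 1); they miss things now and then, are a little off and sometimes report something else, mostly with a low value. They report only what shows in the picture. A call takes as long as a camera call. They do not tell look-alikes from the thing itself.
- spotter.boxes_of(camera, target): "at" ([x, y, z] in m, in world coordinates, good to about 4 mm: the middle of the surface that is visible of it).
The state is a dict: "time": time; "joints": joint angles; "joint_velocities": joint speeds; "joint_efforts": joint torques, N m; "tool_pos": TCP position; "tool_rot": TCP orientation; "wrist_force": force on the tool from outside, world axes, zero at the start; "torque": the same for the moment, N m; "finger_gap": finger opening in m; "grasp_force": force on a finger pad.
Only numpy, scipy, OpenCV 4.12 (cv2) and the standard library are available. Lean on these libraries where they do the work, as an engineer would, in place of code of your own. Each camera call takes 0.05 s, during which the arm holds its last target. There are 200 camera calls.

## Working session

There is one attempt and no reset: what is moved stays moved. The work goes in short steps, Python scripts to look and compute and a tool call to move; the robot and the scene stay as the last step left them, time stands still between calls to the robot, and variables do not carry over. Pictures are saved under pics/ and viewed, at most 10 in all, crops included, and the job is handed in when it is done.

Besides the shell and the picture viewer there is one more tool, called after "Call:" in YAML: its name, and indented under it one key for each argument. apply_moves: Moves the arm, as the interface text tells. Its arguments: {"type":"object","properties":{"steps":{"type":"array","items":{"type":"array","items":{"type":"number"}}},"newtons":{"type":"number"}},"required":["steps"]}

```bash
mkdir -p pics; cat > h.py <<'E'
import numpy as np,cv2
from rig import get_obs,cams,job,spotter
def cloud(name):
    i=cams.camera_info(name);p,d=cams.read_camera(name)
    f=p.shape[0]/2/np.tan(np.radians(i["vertical_fov"])/2)
    v,u=np.mgrid[:p.shape[0],:p.shape[1]]
    C=np.stack([(u-i["cx"])*d/f,(v-i["cy"])*d/f,d],-1)
    W=(C-np.array(i["t"]))@np.array(i["R"])
    W[d==0]=np.nan
    return p,W,i
def proj(i,X,H=384):
    f=H/2/np.tan(np.radians(i["vertical_fov"])/2)
    c=np.array(i["R"])@X+np.array(i["t"]);return (c[:2]/c[2]*f+[i["cx"],i["cy"]]).round().astype(int)
E
python3 - <<'E'
from h import *
for n in ("scene","top"):
    p,W,i=cloud(n); np.savez(f"pics/{n}.npz",p=p,W=W)
    cv2.imwrite(f"pics/{n}0.png",p[...,::-1])
    for t in ["caddy","scale","coffee_tin","tea_carton","canister","mug","tumbler","milk_pot","espresso_cup"]:
        print(n,t,[(np.round(r["at"],3).tolist(),round(r["conf"],2),proj(i,np.array(r["at"])).tolist()) for r in spotter.boxes_of(n,t)][:4])
print(get_obs())
E
```

```text
scene caddy [([0.47, 0.342, 0.009], 0.65, [376, 224])]
scene scale [([0.476, -0.341, 0.059], 0.56, [137, 154])]
scene coffee_tin [([0.443, -0.086, 0.092], 0.72, [227, 160])]
scene tea_carton [([0.654, 0.191, 0.053], 0.77, [309, 267])]
scene canister [([0.441, 0.105, 0.083], 0.89, [296, 179]), ([0.32, 0.225, 0.078], 0.8, [349, 155]), ([0.556, 0.088, 0.089], 0.59, [279, 214])]
scene mug [([0.614, -0.011, 0.05], 0.79, [234, 230])]
scene tumbler [([0.661, -0.21, 0.07], 0.76, [152, 222]), ([0.47, 0.344, 0.004], 0.7, [377, 225])]
scene milk_pot [([0.485, -0.123, 0.059], 0.69, [209, 176])]
scene espresso_cup [([0.395, -0.008, 0.036], 0.83, [259, 165])]
top caddy [([0.475, 0.347, 0.009], 0.59, [143, 197]), ([0.409, -0.001, 0.008], 0.28, [264, 224])]
top scale [([0.457, -0.343, 0.059], 0.73, [388, 209])]
top coffee_tin [([0.421, -0.087, 0.097], 0.66, [296, 219])]
top tea_carton []
top canister [([0.307, 0.22, 0.095], 0.95, [180, 258]), ([0.426, 0.1, 0.096], 0.89, [226, 215]), ([0.532, 0.091, 0.095], 0.61, [231, 176]), ([0.473, -0.123, 0.06], 0.26, [309, 201])]
top mug [([0.622, -0.011, 0.027]
[... 213 characters left out ...]
ts': array([-1.43798788e+00,  3.41998945e-01,  1.52412110e+00,  4.76001108e-06,
        1.27539220e+00, -1.45981895e-01]), 'joint_velocities': array([-1.02953816e-03,  1.33173201e-03, -1.87474814e-04, -1.73505902e-04,
        3.99376210e-05, -9.97187680e-04]), 'joint_efforts': array([ 1.97117544e-03, -4.33566427e+01, -2.46281576e+01,  5.66352196e-05,
        3.84526111e-04,  2.42065056e-05]), 'tool_pos': array([ 0.14450972, -0.50473149,  0.23131468]), 'tool_rot': array([3.11104052e+00, 4.36492675e-01, 6.32091575e-06]), 'wrist_force': array([-0.16896213, -0.2282299 ,  0.42360701]), 'torque': array([ 0.01678349, -0.00997843,  0.01408478]), 'grasp_force': 0.0, 'finger_gap': 0.08512783985968105}
```

```bash
python3 -c "
import cv2,numpy as np
a=cv2.imread('pics/scene0.png');b=cv2.imread('pics/top0.png')
cv2.imwrite('pics/both.png',cv2.resize(np.hstack([a,b]),(800,300),interpolation=cv2.INTER_AREA))"
```

```text
(no output)
```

View pics/top0.png

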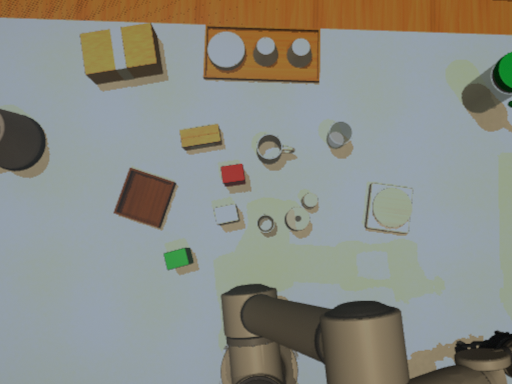

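View pics/scene0.png

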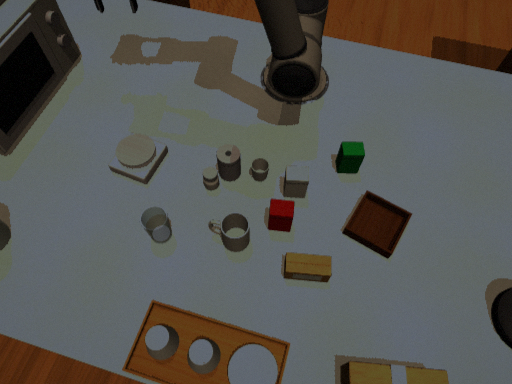

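The canister candidates in the top view are white (226,215), red (232,176) and green (178,258). The white one fits the description, so I'll confirm it in a crop and measure the geometry.

```bash
cat > m.py <<'E'
from h import *
def rect(W,c,r,zl,zh):
    m=(np.hypot(W[...,0]-c[0],W[...,1]-c[1])<r)&(W[...,2]>zl)&(W[...,2]<zh)
    P=W[m]
    if len(P)<8: return None
    (x,y),(w,h),a=cv2.minAreaRect((P[:,:2]*1000).astype(np.float32))
    return [round(float(k),1) for k in (x,y,w,h,a)],len(P),round(float(np.median(P[:,2])),4)
E
python3 - <<'E'
from m import *
for n in ("top","scene"):
    z=np.load(f"pics/{n}.npz");W=z["W"]
    for t,c,r,a,b in [("tin",(.421,-.087),.042,.085,.105),("canister",(.426,.1),.05,.085,.105),("carton",(.648,.178),.075,.045,.066),("caddyrim",(.475,.347),.11,.022,.045),("pan",(.457,-.343),.075,.05,.07),("scale",(.457,-.343),.1,.02,.07),("milk",(.47,-.125),.03,.05,.07),("red",(.532,.09),.05,.085,.105),("cup",(.4,0),.035,.03,.065),("mug",(.62,-.011),.09,.02,.1)]:
        print(n,t,rect(W,c,r,a,b))
p=np.load("pics/top.npz")["p"][...,::-1]
cv2.imwrite("pics/crop1.png",cv2.resize(p[110:280,100:420],None,fx=2.5,fy=2.5,interpolation=cv2.INTER_CUBIC))
E
```

```text
top tin ([422.7, -89.6, 62.1, 59.5, 1.1], 439, 0.0934)
top canister ([429.0, 103.2, 45.7, 59.5, 13.0], 377, 0.0933)
top carton ([649.0, 187.9, 51.8, 110.5, 11.2], 711, 0.0558)
top caddyrim ([471.7, 340.2, 134.2, 135.5, 73.4], 498, 0.033)
top pan ([463.9, -353.4, 109.0, 108.0, 83.9], 1228, 0.0594)
top scale ([463.0, -352.7, 122.8, 130.9, 83.7], 1985, 0.0571)
top milk ([476.3, -125.3, 37.1, 37.5, 46.2], 164, 0.0616)
top red ([539.9, 89.9, 46.5, 59.8, 11.2], 376, 0.0937)
top cup ([408.1, -4.4, 47.0, 49.8, 1.8], 102, 0.0511)
top mug ([610.1, -19.8, 99.6, 71.0, 61.9], 408, 0.071)
scene tin ([421.4, -90.0, 62.3, 63.8, 48.5], 391, 0.0941)
scene canister ([428.3, 103.7, 49.0, 58.9, 14.3], 369, 0.0942)
scene carton ([648.2, 187.3, 51.5, 109.2, 11.1], 954, 0.0562)
scene caddyrim ([470.5, 339.5, 132.0, 139.2, 73.6], 673, 0.0335)
scene pan ([462.2, -352.1, 109.4, 105.4, 27.4], 993, 0.0599)
scene scale ([463.0, -351.7, 120.7, 130.5, 83.2], 1768, 0.0577)
scene milk ([468.6, -122.7, 38.5, 55.2, 69.5], 181, 0.0617)
scene red ([538.8, 89.9, 47.1, 59.7, 9.9], 417, 0.094)
scene cup ([406.8, -3.9, 49.8, 49.7, 39.3], 208, 0.0464)
scene mug ([610.4, -20.1, 99.0, 70.7, 61.3], 812, 0.0638)
```

View pics/crop1.png

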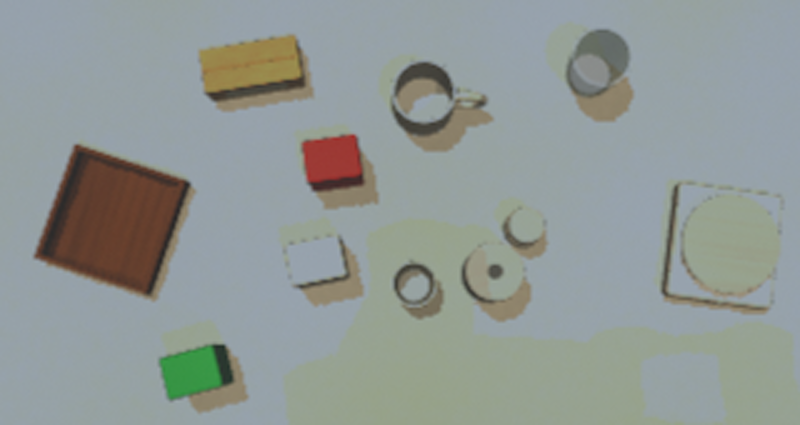

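The crop shows the white oblong canister at crop (317,262), the only white one. Red is at (333,162) and green at (195,372). The caddy, carton, tin, milk pot and scale all match the spotted positions. I'll take the carton first.

Call:
apply_moves:
  steps:
    - [0.034, 0.046, 0, 8.5, 1]
    - [0.034, 0.046, 0, 8.5, 1]
    - [0.034, 0.046, 0, 8.5, 1]
    - [0.034, 0.046, 0, 8.5, 1]
    - [0.034, 0.046, 0, 8.5, 1]
    - [0.034, 0.046, 0, 8.5, 1]
    - [0.034, 0.046, 0, 8.5, 1]
    - [0.034, 0.046, 0, 8.5, 1]
    - [0.034, 0.046, 0, 8.5, 1]
    - [0.034, 0.046, 0, 8.5, 1]

```text
time: 2.25
tool_pos: [0.4855, -0.043, 0.2316]
tool_rot: [1.992, 2.428, 0.0]
wrist_force: [0.2, -0.5, 0.3]
finger_gap: 0.0853
grasp_force: 0.0
```

Call:
apply_moves:
  steps:
    - [0.034, 0.048, 0, 0.2, 1]
    - [0.034, 0.048, 0, 0, 1]
    - [0.034, 0.048, 0, 0, 1]
    - [0.034, 0.048, -0.02, 0, 1]
    - [0.028, 0.04, -0.03, 0, 1]
    - [0, 0, 0, 0, 1]
    - [0, 0, 0, 0, 1]
    - [0, 0, 0, 0, 1]
    - [0, 0, 0, 0, 1]
    - [0, 0, 0, 0, 1]

```text
time: 3.5
tool_pos: [0.6486, 0.1866, 0.1823]
tool_rot: [1.995, 2.426, 0.002]
wrist_force: [0.1, 0.5, 0.4]
finger_gap: 0.0854
grasp_force: 0.0
```

```bash
python3 - <<'E'
from m import *
o=get_obs();print(o["time"],o["tool_pos"],o["tool_rot"])
p,W,i=cloud("wrist");cv2.imwrite("pics/w1.png",p[...,::-1]);np.savez("pics/w1.npz",p=p,W=W)
print(rect(W,(.648,.188),.075,.045,.066), rect(W,(.471,.34),.11,.022,.045),rect(W,(.4286,.1035),.05,.085,.105))
p,W,i=cloud("top")
print(rect(W,(.471,.34),.11,.022,.045))
E
```

```text
3.5 [0.64861611 0.18661154 0.18233494] [1.99508683e+00 2.42552671e+00 1.67367044e-03]
([647.8, 186.6, 50.2, 109.7, 11.3], 7590, 0.0564) ([481.2, 277.4, 121.1, 55.4, 11.4], 2208, 0.0341) None
([475.8, 353.8, 106.5, 135.8, 73.4], 272, 0.0325)
```

View pics/w1.png

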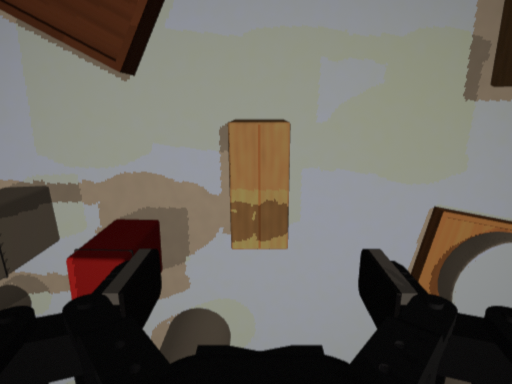

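The wrist view shows the carton centred between the fingers, at pixel (260,185). Its measured position agrees to within 1 mm, so I'll descend and grasp.

Call:
apply_moves:
  steps:
    - [-0.001, 0, -0.04, 0.2, 1]
    - [0, 0, -0.04, 0, 1]
    - [0, 0, -0.04, 0, 1]
    - [0, 0, -0.036, 0, 1]
    - [0, 0, 0, 0, 1]
    - [0, 0, 0, 0, 0.4]
    - [0, 0, 0, 0, 0.4]
    - [0, 0, 0, 0, 0.4]
    - [0, 0, 0, 0, 0.4]
    - [0, 0, 0, 0, 0.4]
  newtons: 35

```text
time: 4.85
tool_pos: [0.6488, 0.1875, 0.0277]
tool_rot: [1.989, 2.429, 0.005]
wrist_force: [-0.3, -0.4, 6.3]
finger_gap: 0.0493
grasp_force: 38.2
```

Call:
apply_moves:
  steps:
    - [0, 0, 0.045, 0, 0.4]
    - [0, 0, 0.045, 0, 0.4]
    - [-0.035, 0.027, 0, -4.6, 0.4]
    - [-0.035, 0.027, 0, -4.6, 0.4]
    - [-0.035, 0.027, 0, -4.6, 0.4]
    - [-0.035, 0.027, 0, -4.7, 0.4]
    - [-0.035, 0.027, 0, -4.6, 0.4]
    - [-0.035, 0.027, 0, -4.7, 0.4]
    - [0, 0, 0, 0, 0.4]
    - [0, 0, 0, 0, 0.4]

```text
time: 6.1
tool_pos: [0.438, 0.3493, 0.1159]
tool_rot: [2.514, 1.882, 0.002]
wrist_force: [0.4, 0.5, -1.7]
finger_gap: 0.0498
grasp_force: 37.4
```

```bash
python3 - <<'E'
from m import *
o=get_obs();r=o["tool_rot"];print(o["time"],o["tool_pos"],2*np.degrees(np.arctan2(r[1],r[0]))-90,o["finger_gap"])
p,W,i=cloud("wrist");cv2.imwrite("pics/w2.png",p[...,::-1]);np.savez("pics/w2.npz",p=p,W=W)
print(rect(W,(.471,.34),.11,.028,.038))
p,W,i=cloud("scene");np.savez("pics/s2.npz",p=p,W=W)
print(rect(W,(.44,.35),.09,.128,.16),rect(W,(.471,.34),.11,.028,.045))
E
```

```text
6.1 [0.43797175 0.34933298 0.11590176] -16.357452644635543 0.04976489721946458
([471.1, 338.7, 132.0, 136.6, 73.4], 4358, 0.0343)
([444.0, 346.6, 109.8, 64.6, 74.5], 713, 0.144) ([471.2, 339.3, 131.8, 138.2, 73.6], 384, 0.0343)
```

View pics/w2.png

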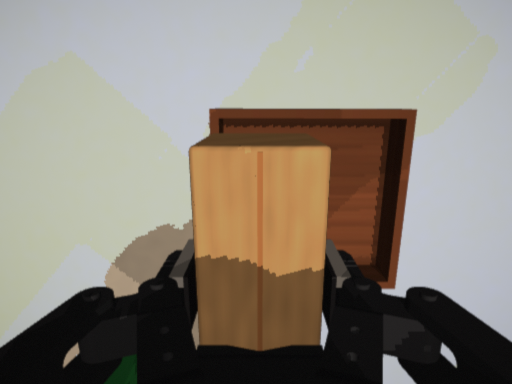

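The carton is held square over the left part of the caddy, its top spanning columns 190–330. The right-hand floor is free, and the rim measures 132 x 136.6 mm, which confirms the caddy's axes. I'll lower it.

Call:
apply_moves:
  steps:
    - [0.001, 0, -0.025, 0, 0.4]
    - [0, 0, -0.025, -0.1, 0.4]
    - [0, 0, -0.02, 0, 0.4]
    - [0, 0, -0.01, 0, 0.4]
    - [0, 0, 0, 0, 0.4]
    - [0, 0, 0, 0, 0.4]
    - [0, 0, 0, 0, 0.65]
    - [0, 0, 0, 0, 0.7]
    - [0, 0, 0, 0, 0.8]
    - [0, 0, 0, 0, 0.8]

```text
time: 7.45
tool_pos: [0.4385, 0.3493, 0.0354]
tool_rot: [2.518, 1.879, 0.0]
wrist_force: [0.1, -0.1, -1.0]
finger_gap: 0.068
grasp_force: 0.0
```

Call:
apply_moves:
  steps:
    - [0, 0, 0.03, 0, 0.8]
    - [0, 0, 0.06, 0, 1]
    - [0, 0, 0.045, 0, 1]
    - [-0.002, -0.049, 0.02, 5.9, 1]
    - [-0.002, -0.049, 0, 5.9, 1]
    - [-0.002, -0.049, 0, 6, 1]
    - [-0.002, -0.049, 0, 5.9, 1]
    - [-0.002, -0.049, 0, 6, 1]
    - [0, 0, 0, 0, 1]
    - [0, 0, 0, 0, 1]

```text
time: 8.7
tool_pos: [0.4286, 0.1045, 0.1905]
tool_rot: [1.954, 2.46, 0.001]
wrist_force: [0.3, 0.3, 0.1]
finger_gap: 0.0856
grasp_force: 0.0
```

```bash
python3 - <<'E'
from m import *
o=get_obs();r=o["tool_rot"];print(o["time"],o["tool_pos"],2*np.degrees(np.arctan2(r[1],r[0]))-90,o["finger_gap"])
p,W,i=cloud("wrist");cv2.imwrite("pics/w3.png",p[...,::-1])
print("can",rect(W,(.4286,.1035),.042,.088,.1))
for n in ("scene","top"):
    p,W,i=cloud(n);print(n,rect(W,(.439,.349),.07,.056,.07))
E
```

```text
8.7 [0.42863026 0.10446854 0.19048364] 13.083051037474533 0.08559203174966132
can ([427.7, 102.7, 46.0, 59.4, 13.2], 4641, 0.0944)
scene ([437.9, 349.3, 109.8, 53.5, 73.3], 764, 0.0624)
top ([439.5, 349.7, 111.2, 49.3, 73.4], 712, 0.0615)
```

Call:
apply_moves:
  steps:
    - [-0.001, -0.0015, -0.03, 0, 1]
    - [0, 0, -0.04, 0, 1]
    - [0, 0, -0.04, 0, 1]
    - [0, 0, -0.025, 0, 1]
    - [0, 0, 0, 0, 1]
    - [0, 0, 0, 0, 0.35]
    - [0, 0, 0, 0, 0.35]
    - [0, 0, 0, 0, 0.35]
    - [0, 0, 0, 0, 0.35]
    - [0, 0, 0, 0, 0.35]
  newtons: 35

```text
time: 10.1
tool_pos: [0.4284, 0.103, 0.0565]
tool_rot: [1.951, 2.46, 0.003]
wrist_force: [-0.4, 1.3, 6.9]
finger_gap: 0.0453
grasp_force: 36.8
```

Call:
apply_moves:
  steps:
    - [0, 0, 0.05, 0, 0.35]
    - [0, 0, 0.05, 0, 0.35]
    - [0.011, 0.037, 0, 8.6, 0.35]
    - [0.011, 0.037, 0, 8.6, 0.35]
    - [0.011, 0.037, 0, 8.6, 0.35]
    - [0.011, 0.037, 0, 8.6, 0.35]
    - [0.011, 0.037, 0, 8.7, 0.35]
    - [0.011, 0.037, 0, 8.7, 0.35]
    - [0.012, 0.038, 0, 8.6, 0.35]
    - [0, 0, 0, 0, 0.35]

```text
time: 11.35
tool_pos: [0.5054, 0.3648, 0.1549]
tool_rot: [0.444, 3.11, 0.001]
wrist_force: [-1.0, 0.1, -1.8]
finger_gap: 0.0456
grasp_force: 37.9
```

Call:
apply_moves:
  steps:
    - [0, 0, -0.01, 0, 0.35]
    - [0, 0, -0.01, 0, 0.35]
    - [0, 0, -0.01, 0, 0.35]
    - [0, 0, 0, 0, 0.35]
    - [0, 0, 0, 0, 0.35]
    - [0, 0, 0, 0, 0.35]
    - [0, 0, 0, 0, 0.35]
    - [0, 0, 0, 0, 0.35]
    - [0, 0, 0, 0, 0.35]
    - [0, 0, 0, 0, 0.35]

```text
time: 12.6
tool_pos: [0.5055, 0.3628, 0.1253]
tool_rot: [0.449, 3.109, 0.0]
wrist_force: [0.2, -0.3, -0.6]
finger_gap: 0.0457
grasp_force: 37.8
```

```bash
python3 - <<'E'
from m import *
o=get_obs();r=o["tool_rot"];print(o["time"],o["tool_pos"],2*np.degrees(np.arctan2(r[1],r[0]))-90,o["finger_gap"])
p,W,i=cloud("wrist");cv2.imwrite("pics/w4.png",p[...,::-1])
c,s=.9588,.2840
L=(W-[.4711,.3390,0])@np.array([[c,s,0],[-s,c,0],[0,0,1]])*1000
for n,zl,zh,b in (("can",150,175,(-10,70,0,80)),("cart",56,68,(-75,0,-75,75)),("rim",28,38,(-80,80,-80,80)),("any>66",66,150,(-10,80,-80,80))):
    P=L[(L[...,2]>zl)&(L[...,2]<zh)&(L[...,0]>b[0])&(L[...,0]<b[1])&(L[...,1]>b[2])&(L[...,1]<b[3])]
    print(n,len(P),P.min(0).round(1),P.max(0).round(1)) if len(P) else print(n,0)
E
```

```text
12.6 [0.50549609 0.36279558 0.1253325 ] 73.57677229522207 0.04565396061081408
can 19546 [ -4.2   0.  150. ] [ 48.3  79.9 175. ]
cart 15205 [-59.2 -55.5  58.7] [-9.2 54.7 64.9]
rim 4696 [-68.3 -66.9  28. ] [67.8 65.5 36.8]
any>66 4338 [-4.2 -4.6 72.3] [ 20.   68.6 150. ]
```

View pics/w4.png

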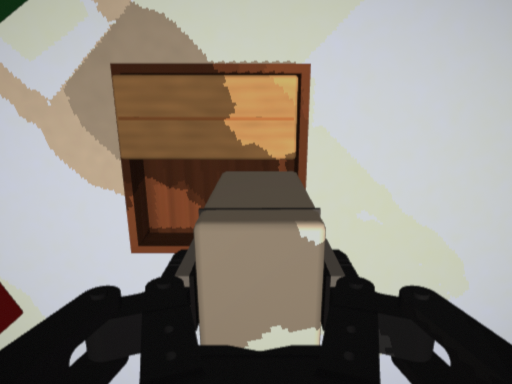

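The canister hangs above the free half, with its lower edge at (260,175) clear of the carton, whose edge is at row 158. There is about 5 mm of gap on the carton side. I'll lower it.

Call:
apply_moves:
  steps:
    - [0, 0, -0.02, 0, 0.35]
    - [0, 0, -0.02, 0, 0.35]
    - [0, 0, -0.012, 0, 0.35]
    - [0, 0, -0.008, 0, 0.35]
    - [0, 0, -0.001, 0, 0.35]
    - [0, 0, 0, 0, 0.35]
    - [0, 0, 0, 0, 0.35]
    - [0, 0, 0, 0, 0.6]
    - [0, 0, 0, 0, 0.7]
    - [0, 0, 0, 0, 0.8]

```text
time: 13.9
tool_pos: [0.5057, 0.3628, 0.0646]
tool_rot: [0.449, 3.109, 0.001]
wrist_force: [-0.5, -0.2, 0.7]
finger_gap: 0.0682
grasp_force: 0.0
```

Call:
apply_moves:
  steps:
    - [0, 0, 0.02, 0, 0.9]
    - [0, 0, 0.05, 0, 1]
    - [0, 0, 0.05, 0, 1]
    - [-0.01, -0.055, 0, -2.5, 1]
    - [-0.01, -0.055, 0, -2.5, 1]
    - [-0.01, -0.055, 0, -2.5, 1]
    - [-0.01, -0.055, 0, -2.5, 1]
    - [-0.01, -0.055, 0, -2.5, 1]
    - [-0.01, -0.055, 0, -2.5, 1]
    - [-0.01, -0.055, 0, -2.5, 1]

```text
time: 15.15
tool_pos: [0.4351, -0.0239, 0.1847]
tool_rot: [0.918, 3.003, 0.0]
wrist_force: [0.4, -0.1, 0.7]
finger_gap: 0.0857
grasp_force: 0.0
```

Call:
apply_moves:
  steps:
    - [-0.013, -0.055, 0, 0, 1]
    - [0, -0.013, 0, 0, 1]
    - [0, 0, 0, 0, 1]
    - [0, 0, 0, 0, 1]
    - [0, 0, 0, 0, 1]
    - [0, 0, 0, 0, 1]
    - [0, 0, 0, 0, 1]
    - [0, 0, 0, 0, 1]
    - [0, 0, 0, 0, 1]
    - [0, 0, 0, 0, 1]

```text
time: 16.4
tool_pos: [0.4225, -0.0903, 0.1843]
tool_rot: [0.917, 3.005, 0.0]
wrist_force: [-0.4, 1.1, -0.1]
finger_gap: 0.0851
grasp_force: 0.0
```

```bash
python3 - <<'E'
from m import *
o=get_obs();r=o["tool_rot"];print(o["time"],o["tool_pos"],2*np.degrees(np.arctan2(r[1],r[0]))-90,o["finger_gap"])
p,W,i=cloud("wrist");cv2.imwrite("pics/w5.png",p[...,::-1])
def circ(zl,zh,c,r):
    P=W[(np.hypot(W[...,0]-c[0],W[...,1]-c[1])<r)&(W[...,2]>zl)&(W[...,2]<zh)]
    print(len(P),cv2.minEnclosingCircle((P[:,:2]*1000).astype(np.float32)) if len(P) else 0)
circ(.09,.099,(.422,-.09),.042);circ(.058,.066,(.474,-.125),.03)
for n in ("scene","top"):
    p,W,i=cloud(n);print(n,rect(W,(.505,.363),.06,.09,.11),rect(W,(.439,.349),.07,.056,.07))
E
```

```text
16.4 [ 0.4224942  -0.09028703  0.18431579] 56.06558017695974 0.08506394375618989
5649 ((421.2210998535156, -91.23002624511719), 31.899791717529297)
1494 ((474.9617004394531, -127.06537628173828), 20.092235565185547)
scene ([505.2, 362.9, 45.6, 61.7, 73.3], 458, 0.1003) ([452.8, 344.9, 109.7, 81.4, 73.6], 627, 0.0625)
top ([507.0, 363.0, 47.5, 59.4, 73.5], 393, 0.0995) ([460.5, 342.6, 110.8, 93.3, 73.4], 735, 0.0619)
```

View pics/w5.png

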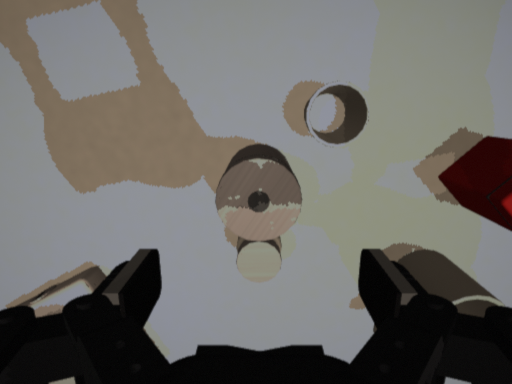

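The tin is at pixel (259,200), with the milk pot at (259,260) off the closing line and the cup at (337,113) clear. I'll grasp it.

Call:
apply_moves:
  steps:
    - [-0.001, -0.001, -0.03, 0, 1]
    - [0, 0, -0.04, 0, 1]
    - [0, 0, -0.034, 0, 1]
    - [0, 0, -0.02, 0, 1]
    - [0, 0, 0, 0, 1]
    - [0, 0, 0, 0, 0.55]
    - [0, 0, 0, 0, 0.55]
    - [0, 0, 0, 0, 0.55]
    - [0, 0, 0, 0, 0.55]
    - [0, 0, 0, 0, 0.55]
  newtons: 35

```text
time: 17.8
tool_pos: [0.4223, -0.0915, 0.0615]
tool_rot: [0.916, 3.003, -0.0]
wrist_force: [-0.8, 0.8, 7.1]
finger_gap: 0.0628
grasp_force: 38.9
```

Call:
apply_moves:
  steps:
    - [0, 0, 0.04, 0, 0.55]
    - [0, 0, 0.05, 0, 0.55]
    - [0, 0, 0.02, 0, 0.55]
    - [0.007, -0.044, 0, 0, 0.55]
    - [0.007, -0.044, 0, 0, 0.55]
    - [0.007, -0.044, 0, 0, 0.55]
    - [0.007, -0.044, 0, 0, 0.55]
    - [0.006, -0.044, 0, 0, 0.55]
    - [0.006, -0.041, 0, 0, 0.55]
    - [0, 0, 0, 0, 0.55]

```text
time: 19.05
tool_pos: [0.4611, -0.3548, 0.1698]
tool_rot: [0.921, 3.003, -0.001]
wrist_force: [-0.3, 0.9, -3.2]
finger_gap: 0.0631
grasp_force: 41.3
```

Call:
apply_moves:
  steps:
    - [0, 0, -0.015, 0, 0.55]
    - [0, 0, -0.015, 0, 0.55]
    - [0, 0, -0.01, 0, 0.55]
    - [0, 0, -0.004, 0, 0.55]
    - [0, 0, -0.003, 0, 0.55]
    - [0, 0, 0, 0, 0.55]
    - [0, 0, 0, 0, 0.55]
    - [0, 0, 0, 0, 0.55]
    - [0, 0, 0, 0, 0.55]
    - [0, 0, 0, 0, 0.55]

```text
time: 20.3
tool_pos: [0.4615, -0.3523, 0.1234]
tool_rot: [0.917, 3.005, 0.0]
wrist_force: [0.9, -0.1, -2.6]
finger_gap: 0.063
grasp_force: 41.3
```

```bash
python3 - <<'E'
from m import *
o=get_obs();print(o["time"],o["tool_pos"],o["finger_gap"],o["wrist_force"])
p,W,i=cloud("wrist");cv2.imwrite("pics/w6.png",p[...,::-1])
print(rect(W,(.463,-.3525),.07,.05,.064))
p,W,i=cloud("scene");print(rect(W,(.463,-.3525),.07,.05,.064))
E
```

```text
20.3 [ 0.46149886 -0.35228879  0.12339106] 0.06297748069573197 [ 0.85986934 -0.10681088 -2.55411429]
([446.9, -344.4, 109.2, 72.8, 55.9], 8086, 0.0605)
([466.9, -348.2, 96.3, 108.9, 42.8], 507, 0.06)
```

View pics/w6.png

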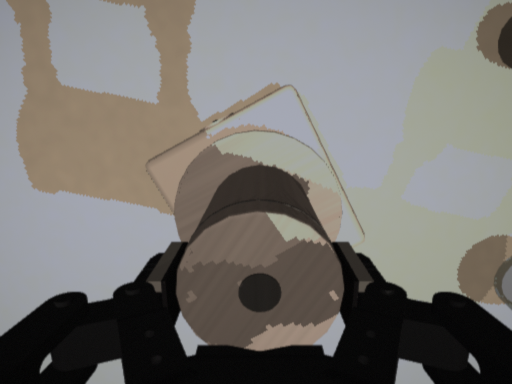

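The tin is centred over the pan, just above its surface. I'll lower it gently and let go.

Call:
apply_moves:
  steps:
    - [0.001, 0, -0.002, 0, 0.55]
    - [0, 0, -0.002, 0, 0.55]
    - [0, 0, -0.001, 0, 0.55]
    - [0, 0, 0, 0, 0.55]
    - [0, 0, 0, 0, 0.55]
    - [0, 0, 0, 0, 0.55]
    - [0, 0, 0, 0, 0.8]
    - [0, 0, 0, 0, 1]
    - [0, 0, 0, 0, 1]
    - [0, 0, 0, 0, 1]

```text
time: 21.65
tool_pos: [0.4625, -0.3523, 0.1184]
tool_rot: [0.916, 3.005, -0.0]
wrist_force: [0.5, -0.4, 0.2]
finger_gap: 0.0855
grasp_force: 0.0
```

Call:
apply_moves:
  steps:
    - [0, 0, 0, 0, 1]
    - [0, 0, 0, 0, 1]
    - [0, 0, 0, 0, 1]
    - [0, 0, 0, 0, 1]
    - [0, 0, 0, 0, 1]
    - [0, 0, 0, 0, 1]
    - [0, 0, 0, 0, 1]
    - [0, 0, 0, 0, 1]
    - [0, 0, 0, 0, 1]
    - [0, 0, 0, 0, 1]

```text
time: 22.9
tool_pos: [0.4625, -0.3522, 0.1183]
tool_rot: [-0.917, -3.005, -0.0]
wrist_force: [0.8, 0.2, 0.4]
finger_gap: 0.0855
grasp_force: 0.0
```

```bash
python3 - <<'E'
from m import *
o=get_obs();print(o["time"],o["tool_pos"],o["finger_gap"],o["wrist_force"])
p,W,i=cloud("wrist");cv2.imwrite("pics/w7.png",p[...,::-1])
print("pan",rect(W,(.463,-.3525),.07,.046,.066))
P=W[(np.hypot(W[...,0]-.4625,W[...,1]+.3523)<.04)&(W[...,2]>.142)&(W[...,2]<.165)]
print(len(P),np.median(P[:,2]),cv2.minEnclosingCircle((P[:,:2]*1000).astype(np.float32)))
p,W,i=cloud("scene");print(rect(W,(.463,-.3525),.07,.045,.064))
P=W[(np.hypot(W[...,0]-.4625,W[...,1]+.3523)<.04)&(W[...,2]>.13)&(W[...,2]<.165)]
print(len(P),P[:,2].max() if len(P) else 0)
E
```

```text
22.9 [ 0.46248732 -0.35222099  0.11829959] 0.08552227666189698 [0.75028419 0.16007921 0.40869124]
pan ([448.0, -346.2, 109.9, 77.1, 58.8], 8437, 0.0538)
18992 0.14788379081945482 ((461.7944641113281, -351.9673156738281), 32.134708404541016)
([468.2, -348.6, 94.8, 108.6, 38.0], 537, 0.0535)
191 0.15281079973563727
```

The weighing is good: the pan has sunk about 6 mm, and the tin stands 1.5 mm from the middle, released for over 1 s. I'll regrasp it.

Call:
apply_moves:
  steps:
    - [-0.001, 0, -0.004, 0, 1]
    - [0, 0, 0, 0, 0.8]
    - [0, 0, 0, 0, 0.65]
    - [0, 0, 0, 0, 0.55]
    - [0, 0, 0, 0, 0.55]
    - [0, 0, 0, 0, 0.55]
    - [0, 0, 0.04, 0, 0.55]
    - [0, 0, 0.05, 0, 0.55]
    - [0, 0.03, 0.01, -5, 0.55]
    - [0, 0.05, 0, -6, 0.55]
  newtons: 35

```text
time: 24.25
tool_pos: [0.4618, -0.2728, 0.2151]
tool_rot: [1.207, 2.897, -0.001]
wrist_force: [0.2, 0.9, -3.5]
finger_gap: 0.0633
grasp_force: 41.6
```

Call:
apply_moves:
  steps:
    - [0.002, 0.05, 0, -5.5, 0.55]
    - [0.002, 0.055, 0, -5.5, 0.55]
    - [0.002, 0.055, 0, -5.5, 0.55]
    - [0.002, 0.055, 0, -5.5, 0.55]
    - [0.002, 0.055, 0, -5.5, 0.55]
    - [0.002, 0.055, 0, -5.5, 0.55]
    - [0.003, 0.055, 0, -5.5, 0.55]
    - [0.003, 0.055, 0, -5.5, 0.55]
    - [0.003, 0.055, 0, -5.5, 0.55]
    - [0.003, 0.05, 0, -5.5, 0.55]

```text
time: 25.5
tool_pos: [0.4852, 0.2697, 0.2139]
tool_rot: [2.408, 2.018, -0.0]
wrist_force: [0.6, -0.8, -2.8]
finger_gap: 0.0627
grasp_force: 41.4
```

Call:
apply_moves:
  steps:
    - [0.003, 0.03, 0, -5.5, 0.55]
    - [0.001, 0.01, -0.01, -1, 0.55]
    - [0, 0, -0.02, 0, 0.55]
    - [0, 0, -0.01, 0, 0.55]
    - [0, 0, 0, 0, 0.55]
    - [0, 0, 0, 0, 0.55]
    - [0, 0, 0, 0, 0.55]
    - [0, 0, 0, 0, 0.55]
    - [0, 0, 0, 0, 0.55]
    - [0, 0, 0, 0, 0.55]

```text
time: 26.75
tool_pos: [0.4895, 0.3078, 0.1744]
tool_rot: [2.516, 1.881, 0.0]
wrist_force: [-0.4, -0.2, -1.8]
finger_gap: 0.0632
grasp_force: 41.4
```

```bash
python3 - <<'E'
from m import *
o=get_obs();r=o["tool_rot"];print(o["time"],o["tool_pos"],2*np.degrees(np.arctan2(r[1],r[0]))-90,o["finger_gap"],o["wrist_force"])
c,s=.9588,.2840
for n in("wrist","scene"):
    p,W,i=cloud(n);cv2.imwrite(f"pics/{n}8.png",p[...,::-1])
    L=(W-[.4711,.3385,0])@np.array([[c,s,0],[-s,c,0],[0,0,1]])*1000
    for t,zl,zh,b in (("can",96,104,(-15,70,0,80)),("cart",58,67,(-75,0,-75,75)),("rim",30,37,(-80,80,-80,80)),("tin",106,220,(-10,70,-70,15)),("tintop",190,225,(-10,70,-70,20))):
        P=L[(L[...,2]>zl)&(L[...,2]<zh)&(L[...,0]>b[0])&(L[...,0]<b[1])&(L[...,1]>b[2])&(L[...,1]<b[3])]
        print(n,t,len(P),*(np.percentile(P,[.5,99.5],axis=0).round(1).tolist() if len(P) else []))
E
```

```text
26.75 [0.48951383 0.30778037 0.17440787] -16.422572224212146 0.06315642769374583 [-0.36508822 -0.22805363 -1.80006872]
wrist can 6726 [-2.9, 10.2, 97.4] [56.2, 55.4, 102.2]
wrist cart 8676 [-58.2, -52.9, 60.1] [-8.9, 54.7, 64.3]
wrist rim 2055 [-68.4, -65.0, 31.3] [67.6, 66.0, 36.3]
wrist tin 26284 [-8.9, -48.0, 121.6] [68.2, 6.6, 218.7]
wrist tintop 23262 [-9.0, -48.1, 191.1] [68.5, 6.4, 222.9]
scene can 425 [-3.7, 10.6, 96.1] [56.2, 55.9, 103.7]
scene cart 177 [-60.9, 11.9, 58.3] [-22.3, 55.6, 66.1]
scene rim 347 [-68.2, -65.0, 30.3] [67.7, 66.5, 37.0]
scene tin 711 [3.8, -56.0, 115.4] [68.9, 6.4, 210.1]
scene tintop 282 [1.4, -55.5, 190.7] [69.3, 6.4, 210.4]
```

View pics/wrist8.png

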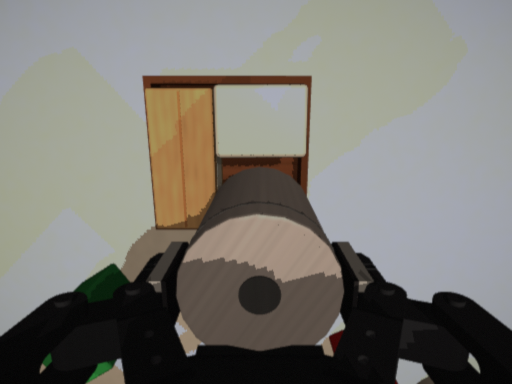

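The tin is over the free corner, with about 3 mm to spare each way. I'll shift it 1 mm and lower it.

Call:
apply_moves:
  steps:
    - [0, 0.001, -0.03, 0, 0.55]
    - [0, 0, -0.03, 0, 0.55]
    - [0, 0, -0.02, 0, 0.55]
    - [0, 0, -0.01, 0, 0.55]
    - [0, 0, -0.01, 0, 0.55]
    - [0, 0, -0.006, 0, 0.55]
    - [0, 0, -0.002, 0, 0.55]
    - [0, 0, 0, 0, 0.55]
    - [0, 0, 0, 0, 0.55]
    - [0, 0, 0, 0, 0.55]

```text
time: 28.1
tool_pos: [0.4898, 0.309, 0.0676]
tool_rot: [2.516, 1.881, 0.002]
wrist_force: [-2.1, -1.2, 5.7]
finger_gap: 0.063
grasp_force: 42.0
```

Call:
apply_moves:
  steps:
    - [0, 0, 0, 0, 0.65]
    - [0, 0, 0, 0, 0.75]
    - [0, 0, 0, 0, 0.85]
    - [0, 0, 0, 0, 0.9]
    - [0, 0, 0, 0, 0.9]
    - [0, 0, 0.02, 0, 0.9]
    - [0, 0, 0.04, 0, 0.9]
    - [0, 0, 0.06, 0, 0.9]
    - [0, 0, 0.04, 0, 0.9]
    - [0, 0, 0, 0, 0.9]

```text
time: 29.35
tool_pos: [0.491, 0.3095, 0.2301]
tool_rot: [2.515, 1.88, 0.012]
wrist_force: [0.1, 0.8, -0.1]
finger_gap: 0.0767
grasp_force: 0.0
```

Call:
apply_moves:
  steps:
    - [0, -0.05, 0, 0, 0.9]
    - [0, -0.05, 0, 0, 0.9]
    - [0, -0.05, 0, 0, 0.9]
    - [0, 0, 0, 0, 0.9]
    - [0, 0, 0, 0, 0.9]
    - [0, 0, 0, 0, 0.9]
    - [0, 0, 0, 0, 0.9]
    - [0, 0, 0, 0, 0.9]
    - [0, 0, 0, 0, 0.9]
    - [0, 0, 0, 0, 0.9]

```text
time: 30.6
tool_pos: [0.4895, 0.1588, 0.2263]
tool_rot: [2.516, 1.881, 0.0]
wrist_force: [-0.3, 0.5, -0.6]
finger_gap: 0.0768
grasp_force: 0.0
```

```bash
python3 - <<'E'
from m import *
o=get_obs();print(o["time"],o["tool_pos"],o["finger_gap"],o["wrist_force"])
c,s=.9588,.2840
for n in("wrist","top","scene"):
    p,W,i=cloud(n);cv2.imwrite(f"pics/{n}9.png",p[...,::-1])
    L=(W-[.4711,.3385,0])@np.array([[c,s,0],[-s,c,0],[0,0,1]])*1000
    for t,zl,zh,b in (("can",94,108,(-15,70,10,80)),("cart",56,68,(-75,-6,-75,75)),("tin",92,110,(-15,70,-75,9))):
        P=L[(L[...,2]>zl)&(L[...,2]<zh)&(L[...,0]>b[0])&(L[...,0]<b[1])&(L[...,1]>b[2])&(L[...,1]<b[3])]
        print(n,t,len(P),*(np.percentile(P,[1,50,99],axis=0).round(1).tolist() if len(P) else []))
    if n!="wrist":print(rect(W,(.474,-.126),.03,.056,.066),rect(W,(.407,-.004),.035,.03,.065),rect(W,(.61,-.02),.09,.02,.1),rect(W,(.663,-.207),.05,.09,.11))
E
```

```text
30.6 [0.48948616 0.15884893 0.22632285] 0.07675385765479038 [-0.28472461  0.46053326 -0.64367672]
wrist can 0
wrist cart 2933 [-57.8, -54.6, 59.1] [-33.7, -36.2, 62.3] [-8.9, -16.8, 64.2]
wrist tin 3024 [-1.9, -55.0, 93.7] [27.8, -38.5, 100.4] [56.9, -27.0, 102.2]
top can 349 [-2.1, 11.2, 94.5] [25.8, 33.8, 99.6] [55.8, 56.1, 105.3]
top cart 499 [-57.9, -52.9, 56.3] [-33.8, 17.3, 61.6] [-8.8, 55.1, 67.6]
top tin 76 [-0.8, -54.0, 93.6] [19.5, -3.7, 99.6] [32.7, 8.3, 106.5]
([476.3, -125.3, 37.1, 38.3, 45.9], 147, 0.061) ([408.0, -4.4, 47.1, 49.8, 1.4], 104, 0.0515) ([610.2, -20.5, 99.4, 71.1, 62.7], 415, 0.0699) ([660.3, -199.8, 66.0, 65.7, 44.9], 137, 0.0994)
scene can 440 [-3.0, 10.9, 94.9] [28.7, 33.1, 100.4] [55.9, 55.7, 104.3]
scene cart 476 [-59.2, -53.2, 58.7] [-42.1, 2.2, 62.7] [-15.3, 54.4, 66.6]
scene tin 504 [-3.7, -52.4, 92.5] [29.1, -22.9, 100.6] [56.9, 6.3, 103.8]
([474.5, -126.1, 39.6, 35.7, 23.0], 149, 0.0618) ([406.9, -4.7, 50.2, 48.1, 42.7], 212, 0.0459) ([610.2, -20.3, 99.9, 70.6, 61.4], 820, 0.0635) ([659.3, -201.2, 67.3, 65.8, 55.9], 210, 0.0982)
```

View pics/scene9.png

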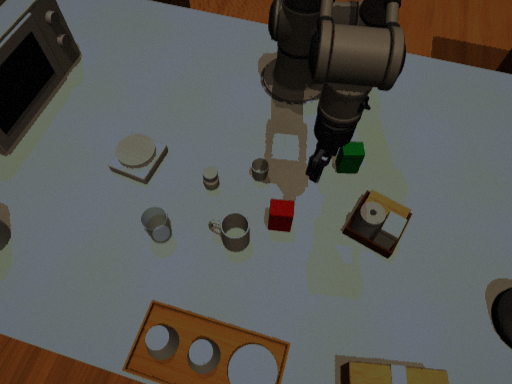

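All three goods stand in the caddy at about (377,222), with tops at 100, 100 and 62 mm, so they are on the floor. The bystanders have not moved and the arm is clear.

```bash
python3 -c "
from rig import job
print(job.sign_off())"
```

```text
the job is handed in; nothing more can be done
None
```

The tin was check-weighed (the pan sank about 6 mm), the tin, carton and canister now stand upright on the caddy floor, the bystanders have not moved, and the job was handed in at about 31 s of the 72 s allowed; no verdict came back.

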